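# Clamp a heat sink in the screw-driving jig

### The job

Push the heat sink along the bed of the screw-driving jig, under the bridge, until it is fully home against the end stop. Then turn the winged clamp knob clockwise until the cam comes up snug and holds the heat sink firmly against the fence: do not overtighten it. Work gently, keep the gripper from knocking the bridge beside the knob, let go, and leave the other things on the bench where they are.

Things in the scene. Friction and masses are not known exactly. Their poses are not given: they have to be found in the camera images.
- jig: the jig, fixed to the bench (place and yaw differ each time): aluminium bed, x -130 to 120 mm, y -88 to 88 mm, top 16 mm above the bench. Origin: under the bed, at bench height; x: the way the heat sink is pushed; y: from the knob's side to the fence; z up. The fence, a steel bar on the +y side, top 34 mm above the bench, has its face between y = +43 and +48 mm: set for each batch, not measured.
- bridge: bridge beside the knob: aluminium plate across the bed, in the jig's frame x 42 to 82 mm, y -70 to +86 mm, underside 40 mm and top 48 mm above the bench, bushes to 52 mm, on block legs (y -70 to -50 and +74 to +86 mm). Origin at x = 62, y = 0 mm, on the bed; axes as the jig's. Its near face (x = 42 mm) is 30 mm from the knob's axis, 5 mm from the wing tips as they pass.
- endstop: end stop: steel block on the bed. Origin on the bed at the middle of the face that the heat sink meets, at x = 95, y = 6 mm in the jig's frame; 50 mm wide, 20 mm tall.
- sink_mid (a point): centre of the heat sink, half-way up its metal (24 mm above the bench); axes along the jig's. Aluminium, 160 x 80 x 16 mm, 0.28 to 0.42 kg, flat face up, ribs down, four black modules 4.5 mm high on top. It lies on the bed 20 to 45 mm short of the stop, with some mm of play between cam and fence, and slides with 1.5 to 3 N (more if struck). Home: centre at x = 15 mm, the trailing end to push at x = -65 mm (jig's frame).
- wings (a point): on the clamp knob's vertical axis, 52 mm above the bench; at x = 12, y = -52 mm in the jig's frame. Black knob with two flat upright wings in one plane, 50 mm tip to tip, 9 mm thick, from 38 to 60 mm above the bench (outer 12 mm of each up to 67 mm). Below it, 18 to 31 mm above the bench, a plastic-faced cam of radius 16 mm, 9 mm off the axis, meets the heat sink's -y side.
- knob (a joint): knob angle, rad, 0 to 2.0, growing clockwise from above (tightening); the wings' plane lies (0.15 - joint) counter-clockwise from the jig's x axis. Starts slack at 0 to 0.3; 0.18 N m of friction, stays where left. The cam takes up between about 0.55 and 1.2, set by the fence; then the torque climbs at once. Snug: about 0.5 N m at the knob in all (25 N on the heat sink); under 0.35 is loose, 0.85 too much.
- bin: open blue stock bin, 160 x 100 x 75 mm; a bystander. Origin: centre of its underside.
- driver: hand screwdriver lying on the bench, 200 mm long; a bystander. Origin: centre of its underside.
- spare1: spare bare heat sink lying ribs up, 160 x 80 x 16 mm; a bystander. Origin: centre of its underside.
- screwcup: small steel screw cup, 40 mm across, 22 mm tall, standing on the jig's bed at its near right corner; a bystander. Origin: centre of its underside.
- blocks: grey holder with five driver bits, 90 x 35 x 60 mm; a bystander. Origin: centre of its underside.
There are look-alikes about, which are no part of the job. What is shaped like the part that bears sink_mid but brown or yellow is not meant.

How it is judged:
On the way, in this order (a step that is already met when the one before it is completed fails the run):
1. the heat sink is home against the end stop (x of sink_mid in the frame of jig above 0.013 m), for 0.2 s.
2. the cam bears firmly on the heat sink (contact force between knob and sink above 10 N and x of sink_mid in the frame of jig above 0.013 m), for 0.2 s.
At the end, for the whole second after the job is handed in: The heat sink lies flat on the bed, square to the jig (0.02 rad), its end within 2 mm of the end stop, and the cam presses it against the fence with 8 to 60 N (25 N is right); heat sink and knob at rest and let go (x of sink_mid in the frame of jig above 0.013 m and contact force between knob and sink between 8 and 60 N and angle between the x axis of sink_mid and the x axis of jig, either way round below 0.02 rad and angle between sink_mid's own z axis and vertical below 0.03 rad and linear speed of sink below 0.01 m/s and velocity of joint knob below 0.05 rad/s); the robot touches nothing.
It fails at once if the clamp is overtightened (more than 60 N on the heat sink) (contact force between knob and sink above 60 N).
It fails at once if the gripper knocks the bridge (more than 10 N) (contact force between any of the fingers, the arm and bridge above 10 N).
It fails at once if the heat sink is pushed hard (more than 35 N from the gripper) (contact force between any of the fingers, the arm and sink above 35 N).
It fails at once if a bystander is moved more than 25 mm (distance of any of bin, driver, spare1, screwcup, blocks from where it was at the start of the episode above 0.025 m).
It also fails if it takes over 61 s, if anything falls off the work surface, if the arm or the gripper's body presses on something with over 40 N, if the wrist force passes 120 N, or if a joint passes its speed limit or range.

### The arm

A 6-joint arm with a two-finger parallel gripper is mounted at the origin on the work surface. World frame = base frame: x ahead of the robot, y to its left, z up, the work surface at z = 0. Lengths are in m, angles in rad, forces in N, time in s.
With the tool pointing down it reaches from about 0.35 to 0.775 m from the base axis. Payload 7.3 kg.
Tool frame: the origin (TCP) lies at the centre of the arm's flange, where the gripper is bolted on; the fingertips stand 178 mm ahead of it and the grasp point (between the pads) lies 159 mm ahead of it; z points along the fingers, y is the line along which they close (so a half turn about z gives the same grasp; the last joint's range is limited). The gripper opens to 92 mm and grips with 3 to 60 N. Pads are 19 mm wide; open, the fingers measure 130 mm over their backs; the gripper's body (75 mm by 190 mm) begins 47 mm behind the grasp point.
Start: joints at [-0.146, 0.342, 1.524, -0, 1.275, -0.146], TCP at [0.525, 0, 0.405] pointing down, gripper open.
Joint ranges: [-2.53, 2.53], [-0.77, 2.02], [0.04, 2.7], [-1, 4.14], [0.28, 2.66], [-3.11, 3.11]. Speed limits (rad/s): [2.57, 2.57, 3.14, 3.14, 3.14, 3.14].

### API

Orientations are given as [roll, pitch, yaw] about the fixed x, y, z axes, in that order (R = Rz(yaw) Ry(pitch) Rx(roll)).
In Python, from cell import telemetry, vision, ticket gives the robot as it stands.
- The arm moves only by the shell command python3 -m crank 'ROWS' [FORCE]. ROWS is JSON, a list of rows, each a list of 5 numbers: the gripper command: -1 is shut, 1 is fully open, values between are in proportion, then the shift along the tool's x, y, z in mm, then the turn about the tool's z in rad. In form: [[fingers, dx, dy, dz, roll], ...]. A call has 1 to 12 rows; each row is the pose to reach, as a shift and turn from the pose commanded when the call began, along the tool's axes at that moment; what a row does not reach only later rows make up. A row lasts 1/12 s, in which the tool goes at most 41.7 mm and 7.16 degrees, less where a joint would pass 70% of its speed; a pose out of reach is approached as far as the arm can. A call with a gripper value outside its range is refused whole. The fingers move at their own pace and stop on an object; FORCE is the grip in N (left out, the last holds). Time passes only in rows, so rows that repeat a pose let the fingers close. It gives the time, the measured TCP pose, the force, the opening and the grip force at its end, in the units of the state.
- telemetry.observe(): the state, without advancing time (a new reading comes with each control period).
- vision.read_camera(name): name is "scene" or "side" or "wrist"; returns (picture, depth): 400x640x3 uint8, red, green, blue; 400x640 float32, m along the optical axis (not along the pixel's ray), 0 where there is no reading.
- vision.get_calibration(name): a dict with "camera_matrix" (3x3 intrinsics, pixels), "dist" ([k1, k2, p1, p2, k3] as OpenCV has them; the pictures are not rectified), "rvec" (rotation vector, rad) and "tvec" (3), from world to camera coordinates, as OpenCV has them. Camera axes: x right, y down, z forward; pixel columns grow to the right and rows downward; lengths in m; the calibration is good to about 2 mm. A picture is of the moment at which its call begins: read the wrist's pose just before it. get_calibration takes no time and is no camera call; for the wrist camera it gives the pose at the moment of the call.
- ticket.hand_in(): hands the job in; it is judged then, once.
The state is a dict: "time": time; "qpos": joint angles; "qvel": joint speeds; "joint_efforts": joint torques, N m; "tool_pos": TCP position; "tool_rot": TCP orientation; "contact_force": force on the tool from outside, world axes, zero at the start; "torque": the same for the moment, N m; "opening": finger opening in m; "grip_force": force on a finger pad.
Only numpy, scipy, OpenCV 4.12 (cv2) and the standard library are available. Lean on these libraries where they do the work, as an engineer would, in place of code of your own. Each camera call takes 0.05 s, during which the arm holds its last target. There are 200 camera calls.

## Working session

There is one attempt and no reset: what is moved stays moved. The work goes in short steps, Python scripts to look and compute and a shell command to move; the robot and the scene stay as the last step left them, time stands still between calls to the robot, and variables do not carry over. Pictures are saved under pics/ and viewed, at most 10 in all, crops included, and the job is handed in when it is done.

```bash
ls; mkdir -p pics
python3 - <<'E'
from cell import telemetry, vision
import cv2, numpy as np
s=telemetry.observe(); print(s)
for n in ["scene","side"]:
    p,d=vision.read_camera(n); np.savez(f"{n}.npz",p=p,d=d,**{k:np.array(v) for k,v in vision.get_calibration(n).items()})
    cv2.imwrite(f"pics/{n}0.png",p[:,:,::-1]); print(vision.get_calibration(n))
E
```

```text
pics
{'time': 0.0, 'qpos': array([-1.46006976e-01,  3.42738363e-01,  1.52501020e+00, -9.31486849e-08,
        1.27537434e+00, -1.46020680e-01]), 'qvel': array([ 3.31129075e-04, -8.48628975e-05, -3.21198799e-04, -1.42464389e-03,
        1.13874603e-03,  2.12666912e-04]), 'joint_efforts': array([ 7.61924657e-04, -4.31245601e+01, -2.44219762e+01,  7.17750052e-02,
        5.59406646e-02, -1.04314388e-04]), 'tool_pos': array([5.24872812e-01, 3.72871830e-05, 4.04039006e-01]), 'tool_rot': array([-3.14007868e+00, -2.22566461e-04,  1.57080989e+00]), 'contact_force': array([0.25466952, 0.29979741, 0.25081561]), 'torque': array([-0.02386415,  0.0338335 ,  0.02382639]), 'grip_force': 0.0, 'opening': 0.09165820144215446}
{'camera_matrix': array([[361.32550422,   0.        , 313.84240021],
       [  0.        , 361.32550422, 202.32581139],
       [  0.        ,   0.        ,   1.        ]]), 'dist': array([0.0169457, 0.       , 0.       , 0.       , 0.       ]), 'rvec': array([ 2.02271459,  0.80967298, -0.42385121]), 'tvec': array([-0.3635012 , -0.13777715,  1.4157548 ])}
{'camera_matrix': array([[440.89080617,   0.        , 322.68167948],
       [  0.        , 440.89080617, 202.2129445 ],
       [  0.        ,   0.        ,   1.        ]]), 'dist': array([0.02757821, 0.        , 0.        , 0.        , 0.        ]), 'rvec': array([ 2.01196844, -0.80488859,  0.43324689]), 'tvec': array([-0.36938895,  0.24088484,  0.99557671])}
```

View pics/scene0.png

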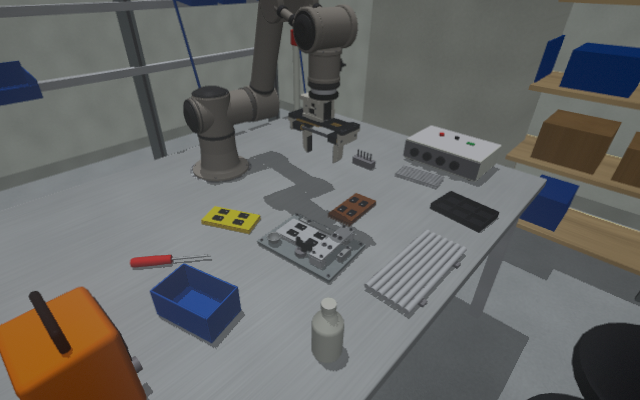

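View pics/side0.png

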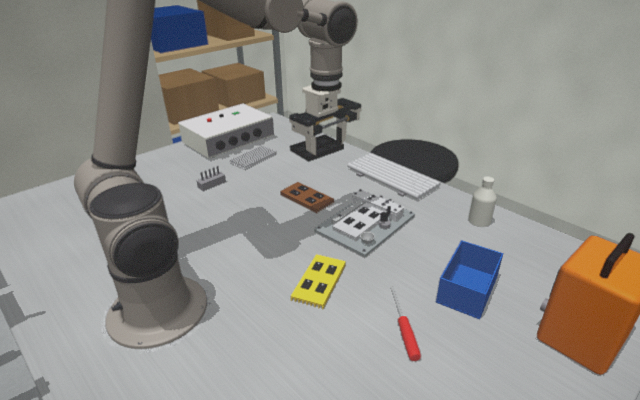

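The scene picture shows three candidates shaped like the heat sink: silver at (305,237) on the jig, brown at (352,208) and yellow at (230,218). Only the silver one lies on the jig bed, and brown and yellow are ruled out by the task. I'll confirm it in an enlarged crop.

```bash
cat > h.py <<'E'
import cv2, numpy as np
def load(n):
    z=np.load(n+".npz"); return {k:z[k] for k in z}
def ray(c,uv,z):
    """pixels -> world points on the plane at height z"""
    uv=np.atleast_2d(np.array(uv,float)); R,_=cv2.Rodrigues(c["rvec"]); o=-R.T@c["tvec"]
    n=cv2.undistortPoints(uv[:,None],c["camera_matrix"],c["dist"])[:,0]
    d=np.c_[n,np.ones(len(n))]@R
    return o+d*((z-o[2])/d[:,2])[:,None]
def proj(c,P):
    return cv2.projectPoints(np.atleast_2d(np.array(P,float)),c["rvec"],c["tvec"],c["camera_matrix"],c["dist"])[0][:,0]
def jig2w(j,P):
    P=np.atleast_2d(np.array(P,float)); x,y,a=j; c,s=np.cos(a),np.sin(a)
    return np.c_[x+c*P[:,0]-s*P[:,1],y+s*P[:,0]+c*P[:,1],P[:,2]]
E
python3 - <<'E'
from h import *
a=load("scene"); b=load("side")
A=cv2.resize(a["p"][200:290,245:380],None,fx=5.9,fy=5.9,interpolation=cv2.INTER_CUBIC)[:,:,::-1]
cv2.imwrite("pics/crop_scene.png",A); print(A.shape)
# bed/world points by depth for gross position
for n,c,uvs in (("scene",a,[(258,240),(327,279),(371,239),(300,212)]),("side",b,[(316,232),(368,254),(414,212),(360,190)])):
    print(n,ray(c,uvs,0.016).round(3).tolist())
E
```

```text
(531, 796, 3)
scene [[0.471, -0.199, 0.016], [0.711, -0.178, 0.016], [0.697, 0.026, 0.016], [0.457, -0.019, 0.016]]
side [[0.439, -0.046, 0.016], [0.471, -0.209, 0.016], [0.713, -0.173, 0.016], [0.692, 0.022, 0.016]]
```

View pics/crop_scene.png

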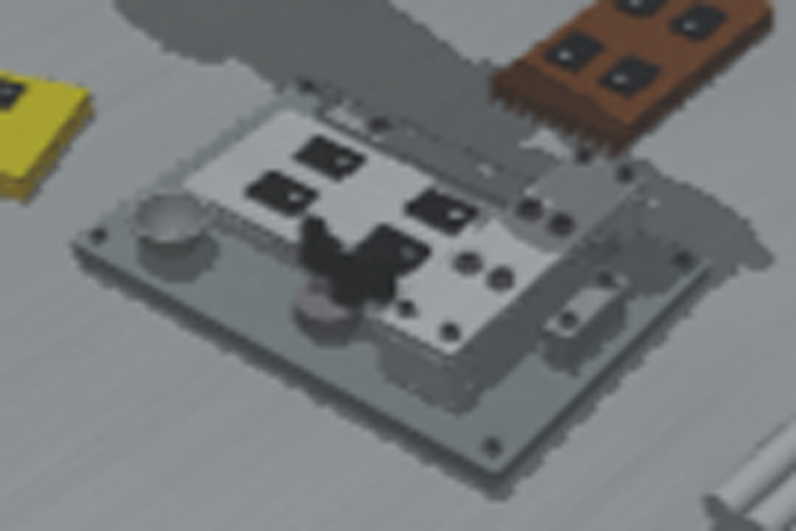

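The crop shows the silver sink on the jig with four black modules. The knob is at crop (355,260), the cup at (170,215), the bridge at (480,260) and the stop at (585,320). This is the one meant, and the jig's +x is roughly world +x. I'll move over it for a wrist view.

```bash
python3 -m crank '[[1,-35,0,0,0],[1,-70,10,0,0],[1,-90,20,0,0],[1,-90,20,0,0],[1,-90,20,0,0],[1,-90,20,0,0]]'
python3 - <<'E'
from cell import telemetry, vision
import cv2, numpy as np
from h import *
s=telemetry.observe(); print(s["tool_pos"],s["tool_rot"])
c=vision.get_calibration("wrist"); p,d=vision.read_camera("wrist"); np.savez("w1.npz",p=p,d=d,tp=s["tool_pos"],**c)
R,_=cv2.Rodrigues(np.array(c["rvec"])); print("cam",-R.T@np.array(c["tvec"]),R[2])
cv2.imwrite("pics/w1.png",p[:,:,::-1])
E
```

```text
time: 0.6
tool_pos: [0.5447, -0.0895, 0.4043]
tool_rot: [-3.14, -0.001, 1.571]
contact_force: [1.3, -0.6, 0.2]
opening: 0.0917
grip_force: 0.0
[ 0.5447409  -0.08954682  0.40427841] [-3.14043524e+00 -8.04943437e-04  1.57063373e+00]
cam [ 0.54523802 -0.02094109  0.38470352] [-6.10671433e-04 -2.56043815e-01 -9.66664984e-01]
```

View pics/w1.png

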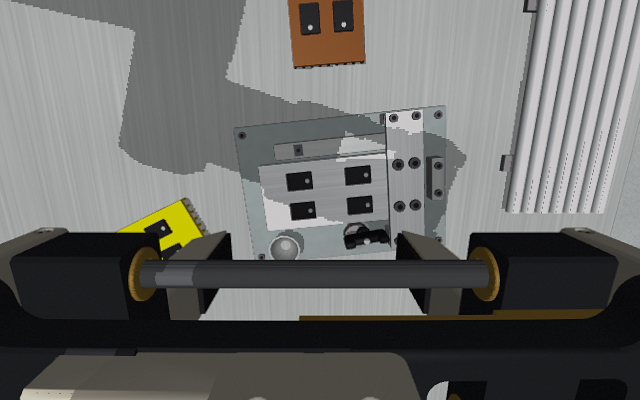

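The wrist view has image right = world +x and up = world +y. The bed corners are near (235,129) and (446,106), the knob near (365,237), and the sink's trailing end near u=262. I'll shift 60 mm towards -y so that the whole jig clears the fingers.

```bash
python3 -m crank '[[1,-30,15,0,0],[1,-60,30,0,0],[1,-70,40,0,0],[1,-70,40,0,0],[1,-70,40,0,0],[1,-70,40,0,0]]'
python3 - <<'E'
from cell import telemetry, vision
import cv2, numpy as np
from h import *
s=telemetry.observe(); print(s["tool_pos"],s["tool_rot"])
c=vision.get_calibration("wrist"); p,d=vision.read_camera("wrist"); np.savez("w2.npz",p=p,d=d,tp=s["tool_pos"],**c)
c=load("w2")
j=(0.590,-0.090,0.10)
q=proj(c,jig2w(j,[(-130,-88,16),(120,-88,16),(120,88,16),(-130,88,16)])*[1,1,1] if 0 else jig2w(j,np.array([(-130,-88,16),(120,-88,16),(120,88,16),(-130,88,16)])/1000)); print(q.round())
lo=np.maximum(q.min(0)-20,0).astype(int); hi=(q.max(0)+20).astype(int); print(lo,hi)
x0,y0=150,20;k=2.5
cr=p[y0:y0+240,x0:x0+320]; cv2.imwrite("pics/w2.png",cv2.resize(cr,None,fx=k,fy=k,interpolation=cv2.INTER_CUBIC)[:,:,::-1])
E
```

```text
time: 1.15
tool_pos: [0.5846, -0.1585, 0.4047]
tool_rot: [-3.141, -0.001, 1.572]
contact_force: [0.5, -0.4, 0.6]
opening: 0.0915
grip_force: 0.0
[ 0.58459756 -0.15854266  0.40465627] [-3.14079114e+00 -7.48718098e-04  1.57212216e+00]
[[221. 204.]
 [422. 185.]
 [420.  28.]
 [194.  52.]]
[174   8] [441 224]
```

View pics/w2.png

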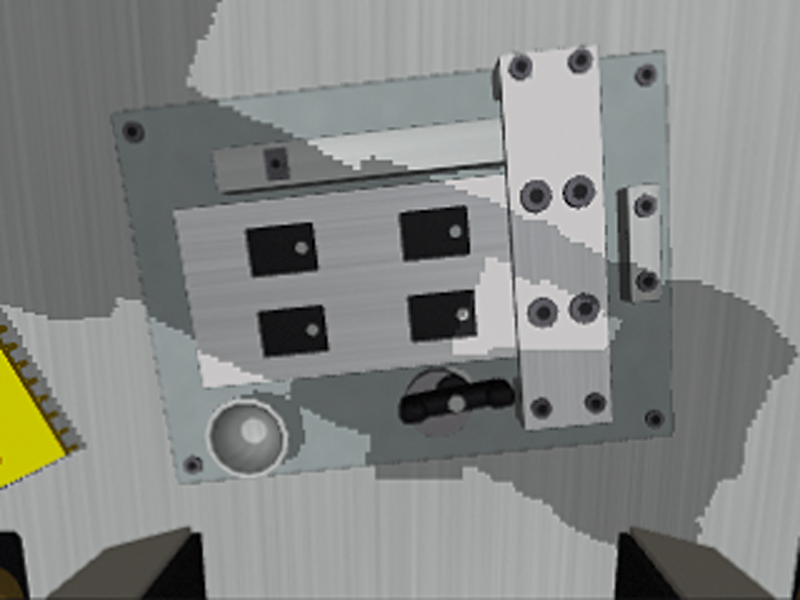

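The crop shows the bed corners at (111,114), (666,51), (673,434) and (179,484). The sink's trailing end runs from (175,211) to (204,387), the wings from (402,408) to (514,394), and the cup is at (247,437).

Run:
```python
from h import *
c=load("w2")
f=lambda L:[(150+(x+.5)/2.5-.5,20+(y+.5)/2.5-.5) for x,y in L]
W=ray(c,f([(179,484),(673,434),(666,51),(111,114)]),.016)[:,:2]*1000
M=np.array([(-130,-88),(120,-88),(120,88),(-130,88)],float)
print("sides",np.linalg.norm(W-np.roll(W,-1,0),axis=1).round(1))
mc,wc=M.mean(0),W.mean(0); A=(M-mc).T@(W-wc); a=np.arctan2(A[0,1]-A[1,0],A[0,0]+A[1,1])
R=np.array([[np.cos(a),-np.sin(a)],[np.sin(a),np.cos(a)]]); o=wc-R@mc
print("jig",o,a,"resid",((W-o)-M@R.T).round(1).tolist())
J=lambda L,z:((ray(c,f(L),z)[:,:2]*1000-o)@R).round(1).tolist()
print("sink end",J([(175,211),(204,387)],.032)); print("sink sides top/bot",J([(500,178),(515,357)],.032))
print("bridge near",J([(500,55),(526,428)],.048)); print("stop face",J([(619,190),(622,299)],.036))
print("fence",J([(222,191),(500,165)],.034)); print("cup",J([(247,437)],.038))
t=np.array(J([(402,408),(514,394)],.065)); print("wings",t,t.mean(0),np.arctan2(*(t[1]-t[0])[::-1]))
np.save("jig.npy",[o[0]/1e3,o[1]/1e3,a])
K=R@[12,-52]+o; E=R@[-65,0]+o; print("knob world",K,"home end",E)
```

```text
sides [248.8 174.3 248.5 174.5]
jig [ 587.96242019 -101.91217222] 0.10573912087371855 resid [[0.4, 0.7], [-0.8, 0.9], [-0.5, -0.8], [1.0, -0.8]]
sink end [[-103.2, 41.5], [-103.8, -37.5]]
sink sides top/bot [[40.6, 40.3], [41.7, -38.5]]
bridge near [[42.2, 85.9], [42.5, -68.8]]
stop face [[91.2, 29.9], [90.9, -16.8]]
fence [[-80.7, 47.4], [40.8, 45.5]]
cup [[-86.1, -62.0]]
wings [[-11.7 -50.5]
 [ 36.2 -49.4]] [ 12.25 -49.95] 0.022960473750366646
knob world [ 605.383592   -152.35523688] home end [ 523.3254565  -108.77241459]
```

The measured sizes agree with the spec: bed 249 x 174, bridge face at 42.3, knob at (12.2,-50), sink end at x=-103.5. The sink has about 38.5 mm to travel. Next I shut the fingers, yaw to match the jig and come down behind the trailing end.

```bash
python3 -m crank '[[-1,10,-35,0,-0.1],[-1,22,-70,0,-0.106],[-1,33,-105,20,-0.106],[-1,43,-136,50,-0.106],[-1,43,-136,85,-0.106],[-1,43,-136,120,-0.106],[-1,43,-136,150,-0.106],[-1,43,-136,175,-0.106],[-1,43,-136,190,-0.106],[-1,43,-136,200,-0.106],[-1,43,-136,203,-0.106],[-1,43,-136,203,-0.106]]' 20; python3 -m crank '[[-1,0,0,0,0],[-1,0,0,0,0],[-1,0,0,0,0]]'
python3 - <<'E'
from cell import telemetry, vision
from h import *
s=telemetry.observe(); j=np.load("jig.npy"); a=j[2]
d=s["tool_pos"][:2]-j[:2]; print("jig xy",np.array([[np.cos(a),np.sin(a)],[-np.sin(a),np.cos(a)]])@d*1e3,"yaw err",s["tool_rot"][2]-np.pi/2-a, s["tool_pos"],s["contact_force"],s["opening"])
p,dd=vision.read_camera("wrist"); c=vision.get_calibration("wrist"); np.savez("w3.npz",p=p,d=dd,**c); cv2.imwrite("pics/w3.png",p[:,:,::-1])
E
```

```text
time: 2.2
tool_pos: [0.4486, -0.1162, 0.2016]
tool_rot: [-3.141, -0.001, 1.678]
contact_force: [0.6, -0.4, 0.1]
opening: 0.016
grip_force: 0.0
time: 2.45
tool_pos: [0.4492, -0.1169, 0.2027]
tool_rot: [3.14, 0.001, 1.677]
contact_force: [-0.6, 0.1, -0.1]
opening: 0.0006
grip_force: 0.0
jig xy [-139.53158337   -0.28939773] yaw err 0.0004822620850400555 [ 0.44924069 -0.11692642  0.20265234] [-0.61390499  0.06295286 -0.13479188] 0.0005783352164191134
```

View pics/w3.png

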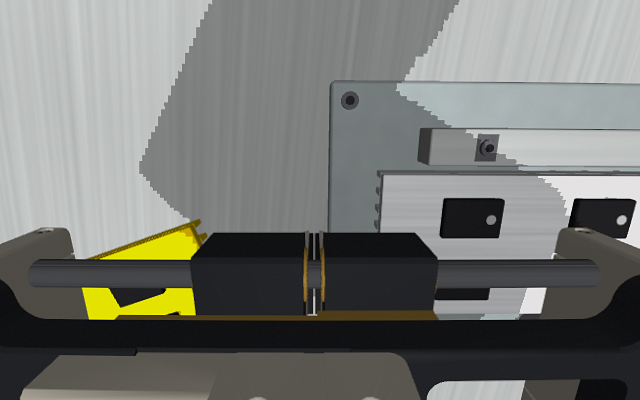

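The tool is behind the sink at jig (-139.5,-0.3) and aligned within 0.001 rad. The trailing end is at u≈380 ahead. I'll approach slowly.

```bash
python3 -m crank '[[-1,0,3,0,0],[-1,0,6,0,0],[-1,0,9,0,0],[-1,0,12,0,0],[-1,0,14,0,0],[-1,0,15,0,0],[-1,0,16,0,0],[-1,0,17,0,0],[-1,0,18,0,0],[-1,0,19,0,0],[-1,0,20,0,0],[-1,0,21,0,0]]'
```

```text
time: 3.5
tool_pos: [0.47, -0.1148, 0.2017]
tool_rot: [3.142, 0.0, 1.677]
contact_force: [-0.0, -0.1, -0.8]
opening: 0.0003
grip_force: 0.0
```

```bash
python3 -m crank '[[-1,0,1,0,0],[-1,0,2,0,0],[-1,0,3,0,0],[-1,0,4,0,0],[-1,0,5,0,0],[-1,0,6,0,0],[-1,0,7,0,0],[-1,0,8,0,0]]'
python3 - <<'E'
from cell import telemetry, vision
import cv2
from h import *
p,dd=vision.read_camera("wrist"); c=vision.get_calibration("wrist"); np.savez("w4.npz",p=p,d=dd,**c)
j=np.load("jig.npy"); a=j[2]; R=np.array([[np.cos(a),-np.sin(a)],[np.sin(a),np.cos(a)]])
# trailing edge of sink: depth points at metal-top height
v,u=np.mgrid[0:400,0:640]; m=dd>0
n=cv2.undistortPoints(np.c_[u[m],v[m]].astype(float)[:,None],c["camera_matrix"],c["dist"])[:,0]
Rc,_=cv2.Rodrigues(np.array(c["rvec"])); P=(np.c_[n,np.ones(len(n))]*dd[m][:,None]-c["tvec"])@Rc
q=(P[:,:2]-j[:2])@R*1e3; z=P[:,2]*1e3
k=(abs(z-32)<3)&(q[:,1]>5)&(q[:,1]<38)&(q[:,0]>-125)&(q[:,0]<30); print(k.sum(),np.percentile(q[k,0],[0,.5,1,2]) if k.any() else "",np.median(z[k]))
E
```

```text
time: 4.17
tool_pos: [0.4779, -0.1139, 0.2017]
tool_rot: [-3.142, -0.0, 1.677]
contact_force: [-3.4, -0.1, 0.8]
opening: 0.0006
grip_force: 1.4
9642 [-113.91643266 -108.12155764  -98.09343295  -97.12799396] 32.55974006497056
```

Contact at 3.4 N, and the trailing end measures about x=-98, so roughly 33 mm remain.

```bash
python3 -m crank '[[-1,0,1.5,0,0],[-1,0,3,0,0],[-1,0,5,0,0],[-1,0,7,0,0],[-1,0,9,0,0],[-1,0,11,0,0],[-1,0,13,0,0],[-1,0,15,0,0],[-1,0,17,0,0],[-1,0,19,0,0],[-1,0,21,0,0],[-1,0,23,0,0]]';python3 -m crank '[[-1,0,1,0,0],[-1,0,2,0,0],[-1,0,3,0,0],[-1,0,4,0,0]]'
```

```text
time: 5.22
tool_pos: [0.5009, -0.1114, 0.2017]
tool_rot: [3.142, 0.0, 1.677]
contact_force: [-2.6, 0.1, -1.2]
opening: 0.0004
grip_force: 1.0
time: 5.55
tool_pos: [0.5048, -0.111, 0.2018]
tool_rot: [3.142, 0.0, 1.677]
contact_force: [-3.1, 0.3, 1.0]
opening: 0.0005
grip_force: 1.2
```

```bash
python3 -m crank '[[-1,0,0.5,0,0],[-1,0,1,0,0],[-1,0,1.5,0,0],[-1,0,2,0,0]]'; python3 -m crank '[[-1,0,0.5,0,0],[-1,0,1,0,0]]'
```

```text
time: 5.88
tool_pos: [0.5067, -0.1108, 0.2018]
tool_rot: [3.141, 0.0, 1.677]
contact_force: [-3.0, -0.7, 0.4]
opening: 0.0005
grip_force: 1.2
time: 6.05
tool_pos: [0.5077, -0.1107, 0.2017]
tool_rot: [3.142, 0.0, 1.677]
contact_force: [-2.0, -0.7, 0.3]
opening: 0.0006
grip_force: 1.2
```

```bash
python3 -m crank '[[-1,0,0.5,0,0],[-1,0,1,0,0]]'; python3 -m crank '[[-1,0,0.3,0,0],[-1,0,0.6,0,0]]';python3 -m crank '[[-1,0,0.3,0,0],[-1,0,0.6,0,0]]'
```

```text
time: 6.22
tool_pos: [0.5087, -0.1106, 0.2017]
tool_rot: [3.141, 0.0, 1.677]
contact_force: [-3.0, -0.8, 1.1]
opening: 0.0007
grip_force: 1.2
time: 6.38
tool_pos: [0.5093, -0.1106, 0.2017]
tool_rot: [3.142, -0.0, 1.677]
contact_force: [-2.8, -0.5, 0.7]
opening: 0.0006
grip_force: 1.2
time: 6.55
tool_pos: [0.5099, -0.1105, 0.2017]
tool_rot: [3.142, 0.0, 1.677]
contact_force: [-3.1, -0.8, 0.1]
opening: 0.0005
grip_force: 1.2
```

```bash
for i in 1; do python3 -m crank '[[-1,0,0.3,0,0],[-1,0,0.6,0,0]]'; done; python3 -m crank '[[-1,0,0.3,0,0],[-1,0,0.6,0,0]]'
```

```text
time: 6.72
tool_pos: [0.5105, -0.1104, 0.2018]
tool_rot: [3.141, 0.0, 1.677]
contact_force: [-3.2, 0.1, -1.0]
opening: 0.0008
grip_force: 1.2
time: 6.88
tool_pos: [0.5108, -0.1104, 0.2017]
tool_rot: [-3.141, -0.0, 1.677]
contact_force: [-4.4, -1.1, 0.9]
opening: -0.0
grip_force: 2.5
```

```bash
python3 -m crank '[[-1,0,0.3,0,0],[-1,0,0.6,0,0]]'
```

```text
time: 7.05
tool_pos: [0.5111, -0.1103, 0.2016]
tool_rot: [-3.14, -0.0, 1.677]
contact_force: [-6.8, -2.2, 2.9]
opening: 0.0004
grip_force: 3.5
```

```bash
python3 -m crank '[[-1,0,0.3,0,0],[-1,0,0.6,0,0],[-1,0,0.6,0,0]]'
```

```text
time: 7.3
tool_pos: [0.5113, -0.1103, 0.2016]
tool_rot: [-3.138, -0.001, 1.677]
contact_force: [-8.5, -1.6, 3.5]
opening: 0.0004
grip_force: 4.3
```

The force climbs while the tool stands still, with the tool at jig x -77.35, so the sink is home. I'll back off, rise, turn the tool a quarter turn so the fingers straddle the wings, and look from above.

```bash
python3 -m crank '[[-1,0,-5,0,0],[-1,0,-15,0,0],[-1,0,-15,-30,0],[-1,0,-10,-65,0],[-0.3,0,10,-86,-0.12],[-0.3,-10,40,-86,-0.24],[-0.3,-25,65,-86,-0.36],[-0.3,-40,80,-86,-0.48],[-0.3,-51,88.5,-86,-0.6],[-0.3,-51,88.5,-86,-0.72],[-0.3,-51,88.5,-86,-0.84],[-0.3,-51,88.5,-86,-0.96]]' 50; python3 -m crank '[[-0.3,0,0,0,-0.12],[-0.3,0,0,0,-0.24],[-0.3,0,0,0,-0.36],[-0.3,0,0,0,-0.48],[-0.3,0,0,0,-0.6],[-0.3,0,0,0,-0.63],[-0.3,0,0,0,-0.63],[-0.3,0,0,0,-0.63]]'
cat > look.py <<'E'
import sys
from cell import telemetry, vision
from h import *
n=sys.argv[1]
s=telemetry.observe(); j=np.load("jig.npy"); a=j[2]; R=np.array([[np.cos(a),-np.sin(a)],[np.sin(a),np.cos(a)]])
print("tcp jig",(s["tool_pos"][:2]-j[:2])@R*1e3,s["tool_pos"][2],"yaw rel jig",s["tool_rot"][2]-a,"q",s["qpos"].round(2),"F",s["contact_force"],"T",s["torque"],s["opening"])
c=vision.get_calibration("wrist"); p,d=vision.read_camera("wrist"); np.savez(n+".npz",p=p,d=d,**c); cv2.imwrite(f"pics/{n}.png",p[:,:,::-1])
print("axis proj",proj(c,jig2w(j,[(.012,-.052,.06),(.012,-.052,.067)])).round())
E
python3 look.py w5
```

```text
time: 8.3
tool_pos: [0.6062, -0.1519, 0.2878]
tool_rot: [3.141, 0.002, 2.642]
contact_force: [0.2, 0.2, 0.0]
opening: 0.0321
grip_force: 0.0
time: 8.97
tool_pos: [0.6059, -0.1516, 0.2879]
tool_rot: [-3.141, 0.002, -3.018]
contact_force: [0.1, 0.4, 0.3]
opening: 0.0324
grip_force: 0.0
tcp jig [ 12.62290477 -51.29885747] 0.2879412435889833 yaw rel jig -3.1235699790464646 q [-0.37  0.63  1.39  0.    1.13 -2.06] F [0.06237653 0.38963473 0.25052138] T [ 0.16891778 -0.06363003  0.04845642] 0.032393234657127706
axis proj [[313. 218.]
 [313. 221.]]
```

View pics/w5.png

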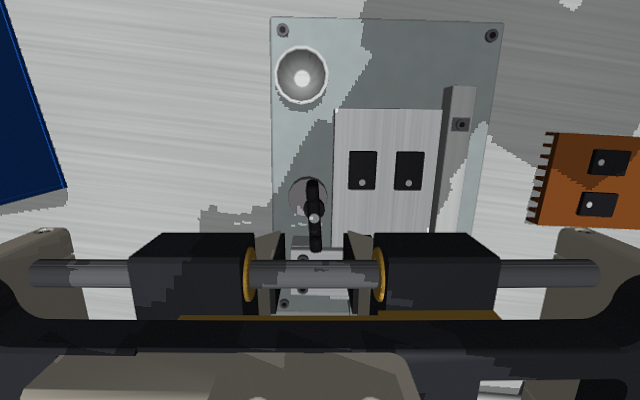

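The wings run from (314,180) to (315,250) with the hub at (314,218), within 1 px of the projected axis at (313,218). The open fingers straddle them and the yaw fits within 0.01 rad. Next I go down and close, after checking the sink's end.

```bash
python3 - <<'E'
from h import *
c=load("w5"); j=np.load("jig.npy"); a=j[2]; R=np.array([[np.cos(a),-np.sin(a)],[np.sin(a),np.cos(a)]])
print("sink end",((ray(c,[(335,109),(441,110)],.032)[:,:2]-j[:2])@R*1e3).round(1))
E
python3 -m crank '[[-0.3,0.5,-0.3,15,0],[-0.3,0.5,-0.3,30,0],[-0.3,0.5,-0.3,42,0],[-0.3,0.5,-0.3,52,0],[-0.3,0.5,-0.3,60,0],[-0.3,0.5,-0.3,65,0],[-0.3,0.5,-0.3,67,0],[-0.3,0.5,-0.3,67,0],[-0.3,0.5,-0.3,67,0]]'; python3 -c "
from cell import telemetry as t; s=t.observe(); print(s['contact_force'],s['torque'],s['tool_rot'])"
```

```text
sink end [[-64.3 -37.3]
 [-65.2  41.5]]
time: 9.77
tool_pos: [0.6054, -0.152, 0.2212]
tool_rot: [-3.141, 0.001, -3.016]
contact_force: [0.0, -0.2, 0.4]
opening: 0.0321
grip_force: 0.0
[ 0.00118236 -0.2349826   0.41957935] [ 0.0727427   0.01740345 -0.04144912] [-3.14122508e+00  7.70561991e-04 -3.01647269e+00]
```

```bash
python3 -m crank '[[-0.6,0,0,0,0],[-0.7,0,0,0,0],[-0.8,0,0,0,0],[-1,0,0,0,0],[-1,0,0,0,0],[-1,0,0,0,0]]' 8; python3 -m crank '[[-1,0,0,0,0],[-1,0,0,0,0],[-1,0,0,0,0],[-1,0,0,0,0]]' 45
cat > st.py <<'E'
from cell import telemetry
import numpy as np
s=telemetry.observe(); a=np.load("jig.npy")[2]
print("t",round(s["time"],2),"F",s["contact_force"].round(1),"Tz %.3f"%s["torque"][2],"yawrel %.3f"%((s["tool_rot"][2]-a)%np.pi),"q6eff %.2f"%s["joint_efforts"][5],"open",round(s["opening"],4),"grip",round(s["grip_force"],1))
E
python3 st.py
```

```text
time: 10.27
tool_pos: [0.6053, -0.1517, 0.2211]
tool_rot: [3.141, 0.0, -3.016]
contact_force: [-0.4, 1.7, 2.4]
opening: 0.0095
grip_force: 8.0
time: 10.6
tool_pos: [0.6053, -0.1518, 0.221]
tool_rot: [3.141, 0.0, -3.016]
contact_force: [-1.0, 3.6, 5.6]
opening: 0.0089
grip_force: 44.6
t 10.6 F [-1.   3.6  5.6] Tz 0.153 yawrel 0.020 q6eff 0.16 open 0.0089 grip 44.6
```

Gripped with the opening at 9 mm, the wing thickness. Turning clockwise.

```bash
python3 -m crank '[[-1,0,0,0,0.03],[-1,0,0,0,0.07],[-1,0,0,0,0.11],[-1,0,0,0,0.15],[-1,0,0,0,0.19],[-1,0,0,0,0.23],[-1,0,0,0,0.27],[-1,0,0,0,0.3],[-1,0,0,0,0.3]]' | tail -3; python3 st.py
```

```text
contact_force: [-0.8, 2.2, 4.3]
opening: 0.0085
grip_force: 44.6
t 11.35 F [-0.8  2.2  4.3] Tz 0.074 yawrel 2.860 q6eff 0.58 open 0.0085 grip 44.6
```

```bash
python3 -m crank '[[-1,0,0,0,0],[-1,0,0,0,0]]' >/dev/null; python3 st.py; python3 -m crank '[[-1,0,0,0,0.02],[-1,0,0,0,0.04],[-1,0,0,0,0.06]]'>/dev/null; python3 st.py;  python3 -m crank '[[-1,0,0,0,0.02],[-1,0,0,0,0.04]]'>/dev/null; python3 st.py
```

```text
t 11.52 F [-0.6  2.   5.8] Tz 0.034 yawrel 2.862 q6eff 0.05 open 0.0088 grip 44.6
t 11.77 F [-0.6  1.3  6.2] Tz 0.108 yawrel 2.801 q6eff -0.14 open 0.009 grip 44.6
t 11.93 F [-0.8  2.8  5.2] Tz 0.168 yawrel 2.761 q6eff -0.14 open 0.0084 grip 44.6
```

```bash
for i in 1; do python3 -m crank '[[-1,0,0,0,0.015],[-1,0,0,0,0.03],[-1,0,0,0,0.03]]'>/dev/null; python3 st.py; done; python3 -m crank '[[-1,0,0,0,0.015],[-1,0,0,0,0.03],[-1,0,0,0,0.03]]'>/dev/null; python3 st.py
```

```text
t 12.18 F [-1.5  1.3  5. ] Tz 0.131 yawrel 2.731 q6eff 0.35 open 0.0084 grip 44.6
t 12.43 F [-1.5  2.1  4.7] Tz 0.200 yawrel 2.701 q6eff 0.41 open 0.0084 grip 44.6
```

```bash
python3 -m crank '[[-1,0,0,0,0.015],[-1,0,0,0,0.03],[-1,0,0,0,0.03]]'>/dev/null; python3 st.py
```

```text
t 12.68 F [-0.6  1.6  5.6] Tz 0.225 yawrel 2.671 q6eff 0.41 open 0.0083 grip 44.6
```

```bash
python3 -m crank '[[-1,0,0,0,0.015],[-1,0,0,0,0.03],[-1,0,0,0,0.03]]'>/dev/null; python3 st.py
```

```text
t 12.93 F [-1.7  2.1  4.8] Tz 0.216 yawrel 2.641 q6eff 0.41 open 0.0083 grip 44.6
```

Joint is about 0.65 and the torque reads 0.2, friction only. I'll carry on in small steps.

```bash
python3 -m crank '[[-1,0,0,0,0.015],[-1,0,0,0,0.03],[-1,0,0,0,0.03]]'>/dev/null; python3 st.py
```

```text
t 13.18 F [-1.3  2.3  4.4] Tz 0.266 yawrel 2.611 q6eff 0.43 open 0.0089 grip 44.6
```

```bash
python3 -m crank '[[-1,0,0,0,0.015],[-1,0,0,0,0.03],[-1,0,0,0,0.03]]'>/dev/null; python3 st.py
```

```text
t 13.43 F [-1.6  0.9  4.7] Tz 0.188 yawrel 2.582 q6eff 0.44 open 0.0085 grip 44.6
```

```bash
python3 -m crank '[[-1,0,0,0,0.015],[-1,0,0,0,0.03],[-1,0,0,0,0.03]]'>/dev/null; python3 st.py
```

```text
t 13.68 F [-0.9  0.8  5.4] Tz 0.271 yawrel 2.552 q6eff 0.44 open 0.0087 grip 44.6
```

```bash
python3 -m crank '[[-1,0,0,0,0.015],[-1,0,0,0,0.03],[-1,0,0,0,0.03]]'>/dev/null; python3 st.py; python3 -m crank '[[-1,0,0,0,0.015],[-1,0,0,0,0.03],[-1,0,0,0,0.03]]'>/dev/null; python3 st.py
```

```text
t 13.93 F [-0.8  0.8  5.9] Tz 0.235 yawrel 2.522 q6eff 0.44 open 0.0083 grip 44.6
t 14.18 F [-1.6  1.5  5.2] Tz 0.223 yawrel 2.492 q6eff 0.44 open 0.0087 grip 44.6
```

```bash
python3 -m crank '[[-1,0,0,0,0.015],[-1,0,0,0,0.03],[-1,0,0,0,0.03]]'>/dev/null; python3 st.py; python3 -m crank '[[-1,0,0,0,0.015],[-1,0,0,0,0.03],[-1,0,0,0,0.03]]'>/dev/null; python3 st.py
```

```text
t 14.43 F [-0.9  0.4  5. ] Tz 0.254 yawrel 2.461 q6eff 0.44 open 0.0089 grip 44.6
t 14.68 F [-1.5  1.2  4.8] Tz 0.235 yawrel 2.432 q6eff 0.44 open 0.0088 grip 44.6
```

```bash
python3 -m crank '[[-1,0,0,0,0.015],[-1,0,0,0,0.03],[-1,0,0,0,0.03]]'>/dev/null; python3 st.py; python3 -m crank '[[-1,0,0,0,0.01],[-1,0,0,0,0.02],[-1,0,0,0,0.02]]'>/dev/null; python3 st.py
```

```text
t 14.93 F [-1.7  0.2  4.4] Tz 0.216 yawrel 2.402 q6eff 0.44 open 0.0087 grip 44.6
t 15.18 F [-0.7  1.   5. ] Tz 0.253 yawrel 2.382 q6eff 0.39 open 0.0089 grip 44.5
```

```bash
python3 -m crank '[[-1,0,0,0,0.015],[-1,0,0,0,0.03],[-1,0,0,0,0.03]]'>/dev/null; python3 st.py; python3 -m crank '[[-1,0,0,0,0.015],[-1,0,0,0,0.03],[-1,0,0,0,0.03]]'>/dev/null; python3 st.py
```

```text
t 15.43 F [-2.   1.2  5.7] Tz 0.196 yawrel 2.352 q6eff 0.45 open 0.008 grip 44.6
t 15.68 F [-1.6  1.3  5.1] Tz 0.263 yawrel 2.322 q6eff 0.48 open 0.0085 grip 44.5
```

```bash
python3 -m crank '[[-1,0,0,0,0.015],[-1,0,0,0,0.03],[-1,0,0,0,0.03]]'>/dev/null; python3 st.py
```

```text
t 15.93 F [-2.   0.3  6. ] Tz 0.258 yawrel 2.292 q6eff 0.57 open 0.009 grip 44.5
```

```bash
python3 -m crank '[[-1,0,0,0,0.01],[-1,0,0,0,0.02],[-1,0,0,0,0.02]]'>/dev/null; python3 st.py
```

```text
t 16.18 F [-2.  -0.1  5.5] Tz 0.429 yawrel 2.272 q6eff 0.57 open 0.0084 grip 44.6
```

```bash
python3 -m crank '[[-1,0,0,0,0.01],[-1,0,0,0,0.02],[-1,0,0,0,0.02]]'>/dev/null; python3 st.py
```

```text
t 16.43 F [-1.8 -0.5  5.8] Tz 0.497 yawrel 2.252 q6eff 0.63 open 0.009 grip 44.7
```

Torque has come up to about 0.5. I'll hold and average it.

```bash
for i in 1 2 3 4; do python3 -m crank '[[-1,0,0,0,0]]'>/dev/null; python3 st.py; done
```

```text
t 16.52 F [-2.   0.3  5.4] Tz 0.491 yawrel 2.253 q6eff 0.52 open 0.009 grip 44.7
t 16.6 F [-1.5 -0.5  5.1] Tz 0.542 yawrel 2.253 q6eff 0.50 open 0.0088 grip 44.7
t 16.68 F [-2.2 -0.1  5.5] Tz 0.478 yawrel 2.253 q6eff 0.50 open 0.009 grip 44.7
t 16.77 F [-2.   0.2  5.7] Tz 0.504 yawrel 2.253 q6eff 0.50 open 0.009 grip 44.7
```

Steady at 0.50 N m, which is snug. Now I release with a small opening to stay clear of the bridge, then rise.

```bash
python3 -m crank '[[-0.75,0,0,0,0],[-0.65,0,0,0,0],[-0.6,0,0,0,0],[-0.6,0,0,0,0],[-0.6,0,0,0,0]]' 45; python3 st.py; python3 -m crank '[[-0.6,0,0,-8,0],[-0.6,0,0,-20,0],[-0.6,0,0,-40,0],[-0.6,0,0,-65,0],[-0.6,0,0,-90,0],[-0.6,0,0,-110,0],[-0.6,0,0,-120,0],[-0.6,0,0,-120,0],[-0.6,0,0,-120,0],[-0.6,0,0,-120,0]]'; python3 look.py w6
```

```text
time: 17.18
tool_pos: [0.6052, -0.152, 0.2204]
tool_rot: [-3.141, -0.0, 2.357]
contact_force: [-0.5, -0.2, -0.1]
opening: 0.0187
grip_force: 0.0
t 17.18 F [-0.5 -0.2 -0.1] Tz 0.072 yawrel 2.251 q6eff -0.00 open 0.0187 grip 0.0
time: 18.02
tool_pos: [0.6049, -0.1518, 0.3395]
tool_rot: [-3.141, -0.002, 2.357]
contact_force: [-0.9, 0.4, -0.8]
opening: 0.0183
grip_force: 0.0
tcp jig [ 11.53518217 -51.42707882] 0.33946525383653653 yaw rel jig 2.25107113504262 q [-0.37  0.58  1.33  0.    1.24 -1.15] F [-0.85337523  0.43189378 -0.83767715] T [ 0.03061201 -0.00425668 -0.01552053] 0.0182982136115877
axis proj [[314. 203.]
 [314. 205.]]
```

View pics/w6.png

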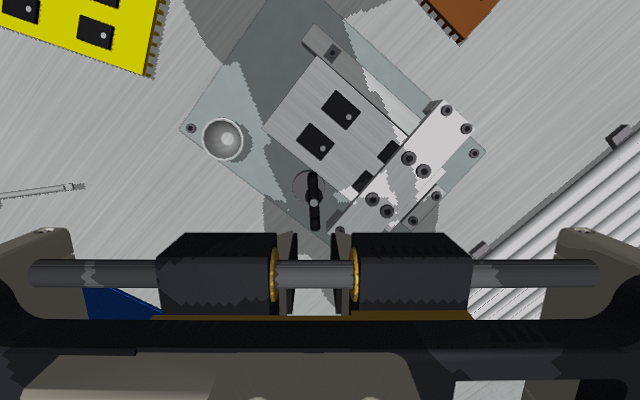

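The wings at (313,172)–(316,230) still lie along the tool, so the knob has not unwound. The sink lies against the fence, with its trailing corners near (317,56) and (264,128). One numeric check, then I hand in.

Run:
```python
from h import *
from cell import ticket
c=load("w6"); j=np.load("jig.npy"); a=j[2]; R=np.array([[np.cos(a),-np.sin(a)],[np.sin(a),np.cos(a)]])
q=(ray(c,[(317,56),(264,128)],.032)[:,:2]-j[:2])@R*1e3; print(q.round(1))
if abs(q[:,0].mean()+65)<4: print(ticket.hand_in())
```

```text
[[-64.2  46.5]
 [-63.4 -31.3]]
the job is handed in; nothing more can be done
None
```

The job is handed in. The heat sink is home against the end stop and up against the fence, the clamp knob held steady at about 0.50 N m before I let go, and the gripper is clear. I handed in at about 18 s of the 61 s, and the hand-in returned no verdict.

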